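Clamp the nail-drill handpiece in the filing cradle

TASK

Take the cordless nail-drill handpiece from its pink rest, lay it in the V-blocks of the filing cradle with its nose away from the clamp, and slide it gently back until its tail is flush against the rubber foot of the stop screw. Then push the toggle clamp's red handle over and down past its dead point until it stays home and the rubber tip holds the handpiece. Use a light hand: do not ram the handpiece or force the handle, and leave the polish bottles, buffer and brush where they are.

Things in the scene. Friction and masses are not known exactly. Their poses are not given: they have to be found in the camera images.
- cradle: Filing cradle fixed to the table: base plate 262 x 86 x 12 mm with two black V-blocks, a grey riser with a stop screw, and a toggle clamp on the riser. Origin on the table plane; x level along the V-blocks from riser to front (the way the nose must point), z up. (x, z) below are mm in this frame at y = 0. Riser 50 mm wide, top z = 50, x = -110 to -4. More than 25 N pressed on cradle or clamp is forcing it.
- v_mid (a point): Point on the axis of the V-blocks, (75, 45), x as the cradle's: a handpiece lying in them has its axis at y = 0, z = 45. V-blocks with 90 degree notches, 44 mm wide, tops at z = 44, at x = 16 to 40 and 110 to 120: between them 70 mm of free room for fingers down to the base plate's top at z = 12.
- handpiece_tail (a point): Centre of the handpiece's flat tail face, 60 mm from handpiece_mid; x from tail to nose. It must end flush (within 1.5 mm) on the stop screw: an 18 mm round rubber foot on the V-blocks' axis in front of the riser, screwed in or out by the last user, so its face is anywhere from x = 2 to 14; not measured: feel for it or look. More than 25 N in all between handpiece and cradle is ramming.
- grip_open (a point): Middle of the clamp's red grip, open (start), if the clamp sat mid-slot: (-95, 138); a fixed mark on the cradle. The clamp is bolted through slots and really sits up to 4 mm either way along the cradle's x, not measured: find the handle by touch or sight. Open, the 14 x 14 x 54 mm grip leans back at 64 degrees above level, from z = 114 to 162; the raised arm stands from (-51, 84) to (-20, 170).
- grip_path (a point): A fixed mark at the grip's middle at the dead point, mid-slot. The grip's middle goes through (joint clamp_handle: x, z, slope in degrees above level to the rear): 0: -95, 138, 64; 0.07: -101, 138, 58; 0.18: -106, 137.5, 53; 0.34: -110, 136.5, 48; 0.53: -113, 135.5, 43; 0.77: -115, 133.5, 38; 1.08: -117.5, 130, 32; 1.35: -119, 126, 27; 1.58: -120.5, 122, 22.5; 1.81: -122, 117, 18; 1.97: -123, 114, 15.
- clamp_handle (a joint): Toggle angle, rad: 0 open (start), grows as the handle goes to the rear (cradle's -x) and down; 1.81 dead point, 1.97 solid closed stop. Light (1 to 2 N) to about 1.2, where the tip meets the handpiece; then stiffens to about 8 N at the grip's middle near 1.45, eases to nothing at the dead point and snaps onto its stop by itself. Let go before the dead point, it springs back to about 1.2.
- clamp_tip (a joint): How far the spring-loaded rubber tip of the clamp (16 mm wide, 12 N per mm) is pressed in, m: 0 free, about 0.0013 when the clamp is closed on the handpiece. Open, the tip hangs at about (6, 143), so a handpiece can be lowered into the V-blocks with its tail at x = 22 or more.
- handpiece_mid (a point): White cordless nail-drill handpiece with copper rings: round barrel 28 mm wide, 122 mm long from its flat tail, then a tapered nose with a small drum bit, 173 mm in all, about 160 g; free to roll. Origin on its axis 60 mm from the tail; x from tail to nose. It starts level, axis 40 mm above the table, in a fixed pink rest: posts 42 mm wide and high, 44 to 56 mm either side of here, free room between.
- polish_red: Gel polish bottle, red, 28 x 28 mm, 80 mm high with a black cap, standing loose on the table; origin under its centre. Leave it alone.
- polish_blue: Gel polish bottle, blue, 28 x 28 mm, 80 mm high with a black cap, standing loose on the table; origin under its centre. Leave it alone.
- polish_green: Gel polish bottle, green, 28 x 28 mm, 80 mm high with a black cap, standing loose on the table; origin under its centre. Leave it alone.
- polish_plum: Gel polish bottle, plum, 28 x 28 mm, 80 mm high with a black cap, standing loose on the table; origin under its centre. Leave it alone.
- buffer: Yellow and white buffing block 95 x 26 x 26 mm lying loose; origin under its centre, long along x. Leave it alone.
- gel_brush: Copper-handled gel brush, 140 mm long, 9 mm thick, lying loose; origin on the table under its handle, long along x. Leave it alone.
Things that resemble listed ones, but are neither listed nor needed, are in the scene too. What is meant by the part that bears handpiece_tail is not blue, and is the smaller of those in its own colour.

How it is judged:
By the outcome, as a careful person would: the job done as asked, in the order asked, and still so for the second after the job is handed in, with the robot touching nothing.
It also fails if it takes over 72 s, if anything falls off the work surface, if the arm or the gripper's body presses on something with over 40 N, if the wrist force passes 120 N, or if a joint passes its speed limit or range.

ROBOT

A 6-joint arm with a two-finger parallel gripper is mounted at the origin on the work surface. World frame = base frame: x ahead of the robot, y to its left, z up, the work surface at z = 0. Lengths are in m, angles in rad, forces in N, time in s.
With the tool pointing down it reaches from about 0.325 to 0.85 m from the base axis. Payload 15.5 kg.
Tool frame: the origin (TCP) lies midway between the tips of the shut fingers; the grasp point (between the pads) lies 19 mm behind it (env.grip_depth is the z of the grasp point in the tool frame, in m); z points along the fingers, y is the line along which they close (so a half turn about z gives the same grasp; the last joint's range is limited). The gripper opens to 91 mm and grips with 3 to 60 N. Pads are 32 mm wide; open, the fingers measure 118 mm over their backs; the gripper's body (76 mm by 178 mm) begins 60 mm behind the grasp point.
Start: joints at [1.218, 0.494, 1.345, -0, 1.302, -0.096], TCP at [0.159, 0.604, 0.214] pointing down, gripper open.
Joint ranges: [-2.91, 2.91], [-0.82, 2.16], [0.22, 2.67], [-1.22, 4.37], [0.12, 2.79], [-3.08, 3.08]. Speed limits (rad/s): [1.89, 1.89, 2.57, 3.01, 3.01, 3.01].

INTERFACE

Orientations are given as a unit quaternion [x, y, z, w].
In Python, from plant import status, imaging, ticket, env gives the robot as it stands. The module is installed in compiled form; this text tells all that it offers.
- The arm moves only by the tool send_rows, never from a script. Its argument "targets" is a list of rows, each an object with "fingers": the closure, from 0 (fully open) to 1 (shut); "offset": the shift along the world's x, y, z in mm, a list of three; "rot": the turn, a rotation vector about the world's x, y, z in units of 10 degrees (1.0 is 10 degrees), a list of three. In form: [{"fingers": fingers, "offset": [x, y, z], "rot": [rx, ry, rz]}, ...]. A call has 1 to 5 rows; each row is the pose to reach, as a shift and turn from the pose commanded when the call began; what a row does not reach only later rows make up. A row lasts 1/8 s, in which the tool goes at most 62.5 mm and 10.7 degrees, less where a joint would pass 70% of its speed; a pose out of reach is approached as far as the arm can. A call with a gripper value outside its range is refused whole. The fingers move at their own pace and stop on an object; "squeeze" is the grip in N (left out, the last holds). Time passes only in rows, so rows that repeat a pose let the fingers close. It gives the time, the measured TCP pose, the force, the opening and the grip force at its end, in the units of the state.
- status.state(): the state, without advancing time (a new reading comes with each control period).
- imaging.snapshot(name): name is "scene" or "top" or "wrist"; returns the picture (384x512x3 uint8, red, green, blue); there is no depth.
- imaging.camera_params(name): a dict with "K" (3x3 intrinsics, pixels), "rvec" (rotation vector, rad) and "tvec" (3), from world to camera coordinates, as OpenCV has them; the wrist camera has in their place "T_tool_cam" (4x4, takes a point from camera to tool coordinates, whose origin is the TCP and whose axes are the flange's). Camera axes: x right, y down, z forward; pixel columns grow to the right and rows downward; lengths in m; the calibration is good to about 2 mm. The wrist camera is an equidistant fisheye: a pixel r from the principal point sees the ray r / f radians off the axis. A picture is of the moment at which its call begins: read the wrist's pose just before it. camera_params takes no time and is no camera call.
- ticket.close_job(): hands the job in; it is judged then, once.
The state is a dict: "time": time; "joint_positions": joint angles; "joint_vel": joint speeds; "tau": joint torques, N m; "ee_pos": TCP position; "tool_rot": TCP orientation; "contact_force": force on the tool from outside, world axes, zero at the start; "torque": the same for the moment, N m; "finger_gap": opening from 0.0 (shut) to 1.0 (fully open); "grasp_force": force on a finger pad.
Only numpy, scipy, OpenCV 4.12 (cv2) and the standard library are available. Lean on these libraries where they do the work, as an engineer would, in place of code of your own. Each camera call takes 0.05 s, during which the arm holds its last target. There are 200 camera calls.

## Working session

There is one attempt and no reset: what is moved stays moved. The work goes in short steps, Python scripts to look and compute and a tool call to move; the robot and the scene stay as the last step left them, time stands still between calls to the robot, and variables do not carry over. Pictures are saved under pics/ and viewed, at most 10 in all, crops included, and the job is handed in when it is done.

Besides the shell and the picture viewer there is one more tool, called after "Request:" by a JSON object that holds its "name" and its "arguments". send_rows: Moves the arm, as the interface text tells. Its arguments: {"type":"object","properties":{"targets":{"type":"array","items":{"type":"object","properties":{"fingers":{"type":"number"},"offset":{"type":"array","items":{"type":"number"}},"rot":{"type":"array","items":{"type":"number"}}}}},"squeeze":{"type":"number"}},"required":["targets"]}

```bash
mkdir -p pics
cat > h.py <<'E'
import numpy as np, cv2
from plant import status, imaging, ticket, env
from scipy.spatial.transform import Rotation as R
def snap(n,f,crop=None,scale=1):
    im=imaging.snapshot(n)[:,:,::-1]; np.save('pics/'+f+'.npy',im)
    save(im,f,crop,scale)
def save(im,f,crop=None,scale=1):
    if crop: im=im[crop[1]:crop[3],crop[0]:crop[2]]
    cv2.imwrite('pics/'+f+'.png',cv2.resize(im,None,fx=scale,fy=scale,interpolation=cv2.INTER_CUBIC))
def px2w(n,uv,z):
    c=imaging.camera_params(n);K=np.array(c['K']);Rm=R.from_rotvec(np.ravel(c['rvec'])).as_matrix();t=np.ravel(c['tvec'])
    o=-Rm.T@t;d=Rm.T@np.linalg.solve(K,[uv[0],uv[1],1]);return o+d*(z-o[2])/d[2]
def w2px(n,p):
    c=imaging.camera_params(n);q=cv2.projectPoints(np.array([p],float),np.ravel(c['rvec']).astype(float),np.ravel(c['tvec']).astype(float),np.array(c['K'],float),None)[0];return q.ravel()
E
python3 - <<'E'
from h import *
snap('top','top0',None,1.5);snap('scene','sc0',None,1.5)
s=status.state();print(s['ee_pos'],s['tool_rot'],s['time'],env.grip_depth)
for n in('top','scene'):
    c=imaging.camera_params(n);Rm=R.from_rotvec(np.ravel(c['rvec'])).as_matrix();print(n,-Rm.T@np.ravel(c['tvec']),c['K'][0])
print(imaging.camera_params('wrist'))
E
```

```text
[0.15922258 0.60405093 0.21341763] [ 1.28526637e-01  9.91705919e-01 -5.13428101e-04 -1.02586871e-04] 0.1 -0.0188
top [0.26624709 0.13188117 1.27594057] [374.78384819   0.         254.26190106]
scene [ 1.19320306 -0.56545156  0.77884809] [373.90438515   0.         258.31491701]
{'K': array([[297.31863964,   0.        , 254.24861991],
       [  0.        , 297.31863964, 186.9677481 ],
       [  0.        ,   0.        ,   1.        ]]), 'T_tool_cam': array([[ 1.10707508e-03, -9.60880596e-01, -2.76960745e-01,
         7.94834849e-02],
       [ 9.99999359e-01,  9.97914848e-04,  5.35084349e-04,
        -9.82406991e-05],
       [-2.37768929e-04, -2.76961160e-01,  9.60881085e-01,
        -1.71197240e-01],
       [ 0.00000000e+00,  0.00000000e+00,  0.00000000e+00,
         1.00000000e+00]])}
```

View pics/top0.png

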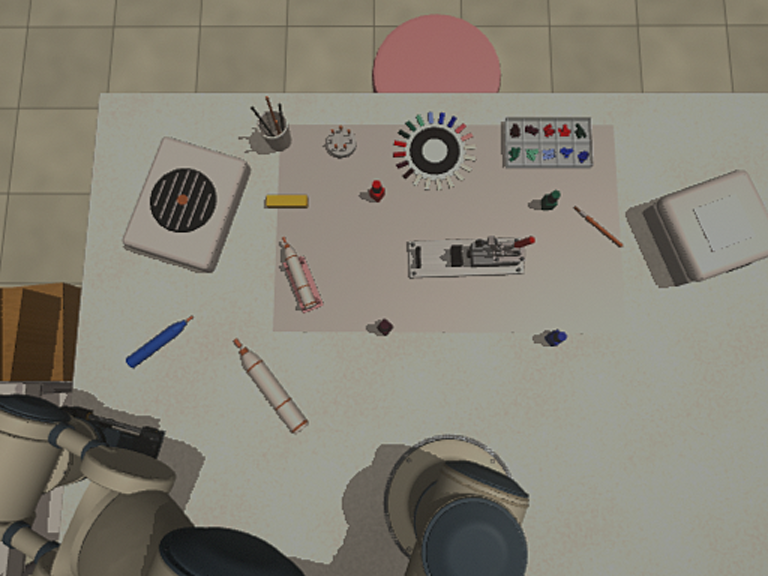

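View pics/sc0.png

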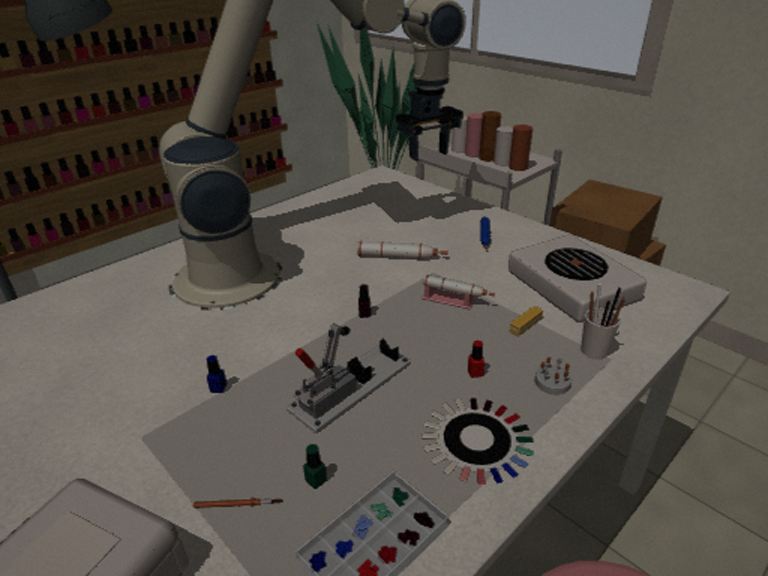

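Candidates in the top view (1.5x px): the small white one in the pink rest (300,277), a larger white one loose at (270,385), and a blue one at (160,340). The description fits the small white one in the pink rest. I'll check it in close crops.

Run:
```python
from h import *
im=np.load('pics/top0.npy')
a=cv2.resize(im[150:215,175:225],None,fx=7,fy=7,interpolation=cv2.INTER_CUBIC)
b=cv2.resize(im[150:195,265:365],None,fx=4.4,fy=4.4,interpolation=cv2.INTER_CUBIC)
c=np.zeros((455,800,3),np.uint8);c[:a.shape[0],:350]=a;c[:b.shape[0],355:355+b.shape[1]]=b
s=np.load('pics/sc0.npy')[205:290,185:285]
s=cv2.resize(s,None,fx=2.9,fy=2.9,interpolation=cv2.INTER_CUBIC);c[205:205+s.shape[0],355:355+s.shape[1]]=s[:250]
cv2.imwrite('pics/c1.png',c)
```

```text
(no output)
```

View pics/c1.png

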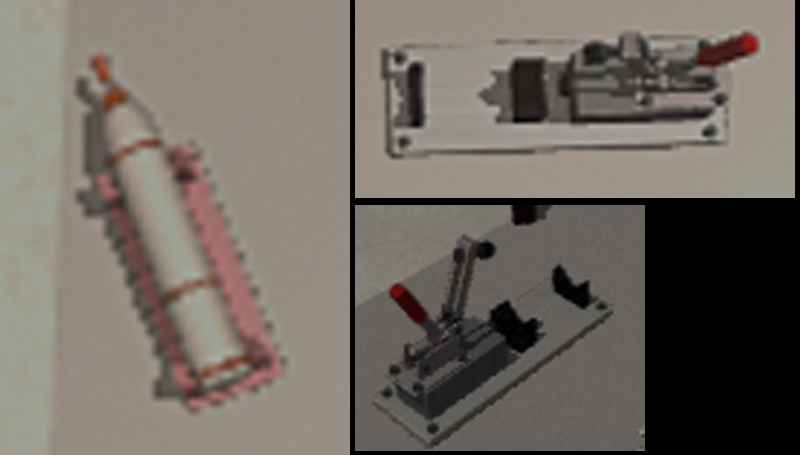

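Run:
```python
from h import *
g=lambda u,v:(175+u/7-.5,150+v/7-.5)
t=px2w('top',g(229,382),.04);n=px2w('top',g(98,60),.04)
d=n-t;print('hp',t,n,np.linalg.norm(d),np.degrees(np.arctan2(d[1],d[0])), 'mid',t+d/np.linalg.norm(d)*.06)
p=[px2w('top',g(u,v),.042)for u,v in((100,190),(188,152),(282,368),(193,408))];print('rest',np.mean(p,0),np.linalg.norm(p[0]-p[1]),np.linalg.norm(p[1]-p[2]))
d=p[1]-p[2];print(np.degrees(np.arctan2(d[1],d[0])))
g=lambda u,v:(265+(u-355)/4.4-.5,150+v/4.4-.5)
c=[px2w('top',g(u,v),.012)for u,v in((387,48),(727,37),(727,142),(393,156))];print(np.round(c,4))
print([np.linalg.norm(c[i]-c[(i+1)%4]).round(4) for i in range(4)],np.mean(c,0))
for i,j in((1,0),(2,3)):
    d=c[i]-c[j];d=-d;print(np.degrees(np.arctan2(-d[1],-d[0])))
```

```text
hp [0.41997471 0.30530164 0.04      ] [0.57701802 0.37294671 0.04      ] 0.17099256314515315 23.303547591795468 mid [0.47508002 0.32903779 0.04      ]
rest [0.46932112 0.32471454 0.042     ] 0.04585706514524028 0.11495285985463448
24.482601854929865
[[ 0.5765  0.0894  0.012 ]
 [ 0.586  -0.1773  0.012 ]
 [ 0.5022 -0.1744  0.012 ]
 [ 0.4903  0.0849  0.012 ]]
[np.float64(0.2669), np.float64(0.0838), np.float64(0.2596), np.float64(0.0863)] [ 0.53872275 -0.04433764  0.012     ]
-87.95432759720717
-87.3678986379826
```

Request:
{"name": "send_rows", "arguments": {"targets": [{"fingers": 0, "offset": [24, -20, 0], "rot": [0, 0, -1]}, {"fingers": 0, "offset": [48, -40, 0], "rot": [0, 0, -2]}, {"fingers": 0, "offset": [72, -60, 0], "rot": [0, 0, -3]}, {"fingers": 0, "offset": [96, -80, 0], "rot": [0, 0, -4]}, {"fingers": 0, "offset": [120, -100, 0], "rot": [0, 0, -5]}]}}

```text
time: 0.72
ee_pos: [0.2799, 0.5035, 0.2137]
tool_rot: [0.538, 0.843, -0.0, -0.0]
contact_force: [0.4, -0.2, -0.1]
finger_gap: 1.002
grasp_force: 0.0
```

Request:
{"name": "send_rows", "arguments": {"targets": [{"fingers": 0, "offset": [24, -20, 0], "rot": [0, 0, -1]}, {"fingers": 0, "offset": [48, -40, 0], "rot": [0, 0, -2]}, {"fingers": 0, "offset": [72, -60, 0], "rot": [0, 0, -3]}, {"fingers": 0, "offset": [96, -80, 0], "rot": [0, 0, -4]}, {"fingers": 0, "offset": [120, -100, 0], "rot": [0, 0, -5]}]}}

```text
time: 1.35
ee_pos: [0.3999, 0.4035, 0.2137]
tool_rot: [0.844, 0.537, -0.0, 0.0]
contact_force: [0.1, 0.4, 0.5]
finger_gap: 0.998
grasp_force: 0.0
```

Request:
{"name": "send_rows", "arguments": {"targets": [{"fingers": 0, "offset": [18, -19, -15], "rot": [0, 0, -1]}, {"fingers": 0, "offset": [36, -38, -30], "rot": [0, 0, -2]}, {"fingers": 0, "offset": [54, -57, -45], "rot": [0, 0, -3]}, {"fingers": 0, "offset": [73, -77, -63], "rot": [0, 0, -4.1]}, {"fingers": 0, "offset": [73, -77, -63], "rot": [0, 0, -4.1]}]}}

```text
time: 1.98
ee_pos: [0.4726, 0.3258, 0.1495]
tool_rot: [0.978, 0.208, -0.001, 0.0]
contact_force: [-0.6, 0.2, 0.1]
finger_gap: 0.996
grasp_force: 0.0
```

```bash
cat >> h.py <<'E'
def wpose():
    s=status.state();T=np.eye(4);T[:3,:3]=R.from_quat(s['tool_rot']).as_matrix();T[:3,3]=s['ee_pos'];return T
def wray(uv,z,T):
    c=imaging.camera_params('wrist');K=np.array(c['K']);a=(np.array(uv)-K[:2,2])/K[0,0];r=np.hypot(*a)
    d=np.r_[a/r*np.sin(r),np.cos(r)] if r>1e-9 else np.array([0,0,1.]);M=T@np.array(c['T_tool_cam'])
    d=M[:3,:3]@d;o=M[:3,3];return o+d*(z-o[2])/d[2]
def wproj(p,T):
    c=imaging.camera_params('wrist');K=np.array(c['K']);q=(np.linalg.inv(T@np.array(c['T_tool_cam']))@np.r_[p,1])[:3]
    th=np.arctan2(np.hypot(q[0],q[1]),q[2]);return K[:2,2]+K[0,0]*th*q[:2]/np.hypot(q[0],q[1])
E
python3 - <<'E'
from h import *
T=wpose();np.save('T1.npy',T);snap('wrist','w1',None,1.5);print(T,status.state()['time'],status.state()['joint_positions'])
E
```

```text
[[ 9.13415347e-01  4.07023040e-01 -2.15629640e-03  4.72578341e-01]
 [ 4.07020771e-01 -9.13417794e-01 -1.42292085e-03  3.25770052e-01]
 [-2.54876107e-03  4.22060320e-04 -9.99996663e-01  1.49501913e-01]
 [ 0.00000000e+00  0.00000000e+00  0.00000000e+00  1.00000000e+00]] 2.025 [5.01213468e-01 4.93135105e-01 1.54812839e+00 1.31855599e-04
 1.10188511e+00 1.64930271e+00]
```

View pics/w1.png

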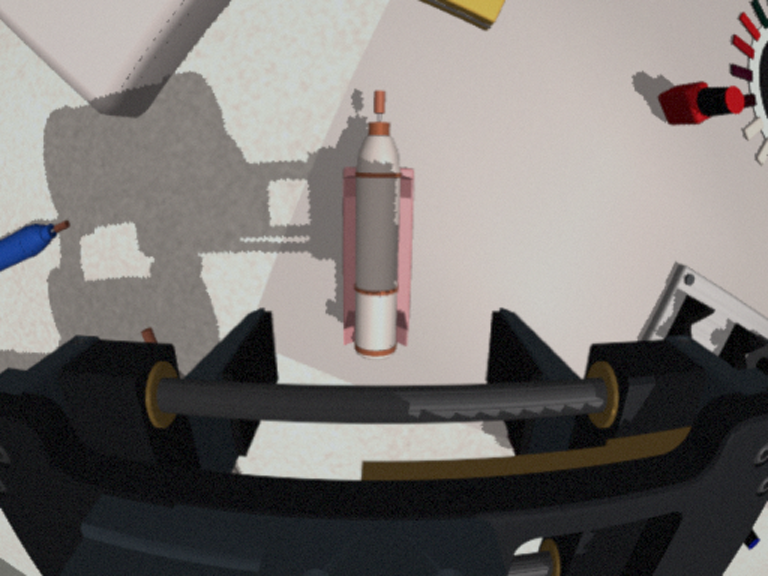

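The wrist view shows the small white handpiece in the pink rest, tail at (375,356) and bit tip at (379,92). It is nearly aligned with the tool.

Run:
```python
from h import *
T=np.load('T1.npy')
w=lambda u,v,z:wray((u/1.5-.2,v/1.5-.2),z,T)
t=w(375,355,.04);n=w(379.5,91,.04);d=n-t
print(t,n,np.linalg.norm(d),np.degrees(np.arctan2(d[1],d[0])),t+d/np.linalg.norm(d)*.06)
print('tool x',np.degrees(np.arctan2(T[1,0],T[0,0])))
p=np.array([w(344,168,.042),w(413,168,.042),w(345,344,.042),w(409,344,.042)]);print(p.mean(0),np.linalg.norm(p[0]-p[2]),np.linalg.norm(p[0]-p[1]))
```

```text
[0.41802545 0.30705104 0.04      ] [0.57967889 0.3756839  0.04      ] 0.17561977046021768 23.00451848206635 [0.4732539  0.33049926 0.04      ]
tool x 24.017904139270364
[0.48110199 0.33299833 0.042     ] 0.11788910311853665 0.04273467646254838
```

Request:
{"name": "send_rows", "arguments": {"squeeze": 15, "targets": [{"fingers": 0, "offset": [1, 4, -45], "rot": [0, 0, -0.08]}, {"fingers": 0, "offset": [1, 4, -90], "rot": [0, 0, -0.08]}, {"fingers": 0, "offset": [1, 4, -115], "rot": [0, 0, -0.08]}, {"fingers": 0, "offset": [1, 4, -128], "rot": [0, 0, -0.08]}, {"fingers": 0, "offset": [1, 4, -128], "rot": [0, 0, -0.08]}]}}

```text
time: 2.65
ee_pos: [0.473, 0.3317, 0.0229]
tool_rot: [0.979, 0.204, -0.0, 0.0]
contact_force: [1.3, 0.6, -0.5]
finger_gap: 0.999
grasp_force: 0.0
```

Request:
{"name": "send_rows", "arguments": {"targets": [{"fingers": 1, "offset": [0, 0, 0], "rot": [0, 0, 0]}, {"fingers": 1, "offset": [0, 0, 0], "rot": [0, 0, 0]}, {"fingers": 1, "offset": [0, 0, 0], "rot": [0, 0, 0]}, {"fingers": 1, "offset": [0, 0, 0], "rot": [0, 0, 0]}, {"fingers": 1, "offset": [0, 0, 0], "rot": [0, 0, 0]}]}}

```text
time: 3.28
ee_pos: [0.4734, 0.3313, 0.023]
tool_rot: [0.979, 0.203, 0.0, 0.0]
contact_force: [0.5, 0.6, 0.3]
finger_gap: 0.482
grasp_force: 0.0
```

Request:
{"name": "send_rows", "arguments": {"targets": [{"fingers": 1, "offset": [0, 0, 0], "rot": [0, 0, 0]}, {"fingers": 1, "offset": [0, 0, 0], "rot": [0, 0, 0]}, {"fingers": 1, "offset": [0, 0, 0], "rot": [0, 0, 0]}, {"fingers": 1, "offset": [0, 0, 0], "rot": [0, 0, 0]}]}}

```text
time: 3.78
ee_pos: [0.4737, 0.3304, 0.023]
tool_rot: [0.979, 0.203, 0.0, 0.001]
contact_force: [4.3, -10.9, 3.5]
finger_gap: 0.304
grasp_force: 15.0
```

Request:
{"name": "send_rows", "arguments": {"targets": [{"fingers": 1, "offset": [0, 0, 10], "rot": [0, 0, 0]}, {"fingers": 1, "offset": [0, 0, 40], "rot": [0, 0, 0]}, {"fingers": 1, "offset": [0, 0, 80], "rot": [0, 0, 0]}, {"fingers": 1, "offset": [0, 0, 130], "rot": [0, 0, 0]}, {"fingers": 1, "offset": [0, 0, 180], "rot": [0, 0, 0]}]}}

```text
time: 4.4
ee_pos: [0.4729, 0.3313, 0.2048]
tool_rot: [0.979, 0.203, -0.0, -0.0]
contact_force: [0.3, 0.2, -0.9]
finger_gap: 0.306
grasp_force: 15.0
```

Request:
{"name": "send_rows", "arguments": {"targets": [{"fingers": 1, "offset": [8, -36, 0], "rot": [0, 0, 0.9]}, {"fingers": 1, "offset": [16, -76, 0], "rot": [0, 0, 1.8]}, {"fingers": 1, "offset": [25, -116, 0], "rot": [0, 0, 2.7]}, {"fingers": 1, "offset": [34, -156, 0], "rot": [0, 0, 3.6]}, {"fingers": 1, "offset": [42, -196, 0], "rot": [0, 0, 4.5]}]}}

```text
time: 5.03
ee_pos: [0.5154, 0.1342, 0.2033]
tool_rot: [0.825, 0.565, 0.0, 0.0]
contact_force: [0.7, 0.8, -1.8]
finger_gap: 0.307
grasp_force: 15.0
```

Request:
{"name": "send_rows", "arguments": {"targets": [{"fingers": 1, "offset": [8, -36, 0], "rot": [0, 0, 0.9]}, {"fingers": 1, "offset": [16, -70, 0], "rot": [0, 0, 1.8]}, {"fingers": 1, "offset": [20, -92, 0], "rot": [0, 0, 2.37]}, {"fingers": 1, "offset": [20, -92, 0], "rot": [0, 0, 2.37]}]}}

```text
time: 5.52
ee_pos: [0.5355, 0.0422, 0.2032]
tool_rot: [0.694, 0.72, 0.0, 0.0]
contact_force: [-0.6, 1.7, -2.2]
finger_gap: 0.303
grasp_force: 15.0
```

Run:
```python
from h import *
T=wpose();np.save('T2.npy',T);snap('wrist','w2',None,1.5);print(T,status.state()['time'])
snap('top','top2',(250,140,370,205),6)
```

```text
[[-3.59055070e-02  9.99355173e-01  1.82818533e-04  5.35464302e-01]
 [ 9.99355188e-01  3.59055158e-02 -4.55927406e-05  4.22045729e-02]
 [-5.21275349e-05  1.81063619e-04 -9.99999982e-01  2.03195130e-01]
 [ 0.00000000e+00  0.00000000e+00  0.00000000e+00  1.00000000e+00]] 5.575
```

View pics/w2.png

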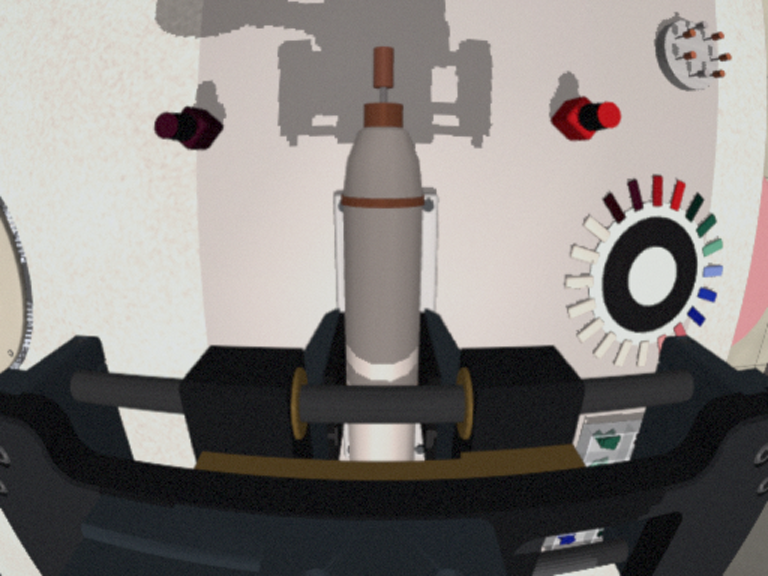

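Holding the handpiece. The base plate's front corners are at about (334,192) and (439,188), and the bit tip is at (383,47).

Run:
```python
from h import *
T=np.load('T2.npy')
w=lambda u,v,z:wray((u/1.5-.2,v/1.5-.2),z,T)
a=w(334,192,.012);b=w(439,188,.012);print(a,b,np.linalg.norm(a-b),(a+b)/2)
for p in((338,300),(437,310)):print(w(*p,.012))
print('tip',w(383,47,.220), 'ring',w(383,202,.220))
# overlay
im=np.load('pics/top0.npy');S=6
big=cv2.resize(im[145:200,262:372],None,fx=S,fy=S,interpolation=cv2.INTER_CUBIC)
th=np.radians(92.2);ex=np.array([np.cos(th),np.sin(th),0]);ey=np.array([-ex[1],ex[0],0])
o=np.array([.537,-.053,0])
def P(x,y,z):
    q=w2px('top',o+ex*x/1e3+ey*y/1e3+[0,0,z/1e3]);return tuple(np.int32(((q-[262,145])+.5)*S))
for x0,x1,h,z,c in((16,40,22,44,(0,255,0)),(110,120,22,44,(0,255,0)),(-110,-4,25,50,(255,0,0))):
    cv2.polylines(big,[np.array([P(x0,-h,z),P(x1,-h,z),P(x1,h,z),P(x0,h,z)])],True,c,1)
cv2.polylines(big,[np.array([P(-126,-43,12),P(136,-43,12),P(136,43,12),P(-126,43,12)])],True,(0,255,255),1)
q=P(-95,0,138);cv2.circle(big,q,4,(0,255,255),1)
cv2.imwrite('pics/ov.png',big)
```

```text
[0.49396717 0.0900042  0.012     ] [0.57915247 0.09657206 0.012     ] 0.08543811733061764 [0.53655982 0.09328813 0.012     ]
[ 0.49859324 -0.00219123  0.012     ]
[ 0.58442811 -0.00821225  0.012     ]
tip [0.53063857 0.1591361  0.22      ] ring [0.53266236 0.10469656 0.22      ]
```

View pics/ov.png

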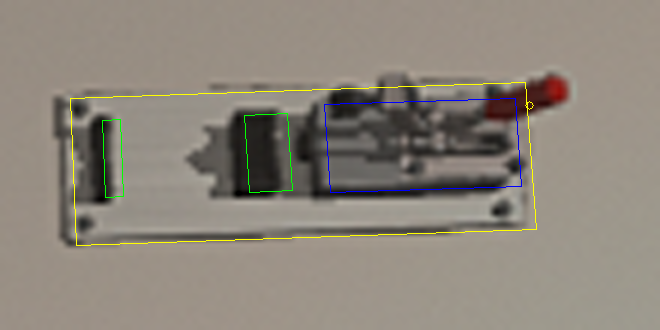

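Overlay: the cradle origin is about 5 mm further toward +y than my guess. I'll lower partway and look again to pin down the lateral position.

Request:
{"name": "send_rows", "arguments": {"targets": [{"fingers": 1, "offset": [0, 3, -30], "rot": [0, 0, 0.05]}, {"fingers": 1, "offset": [0, 3, -60], "rot": [0, 0, 0.05]}, {"fingers": 1, "offset": [0, 3, -90], "rot": [0, 0, 0.05]}, {"fingers": 1, "offset": [0, 3, -105], "rot": [0, 0, 0.05]}, {"fingers": 1, "offset": [0, 3, -105], "rot": [0, 0, 0.05]}]}}

```text
time: 6.25
ee_pos: [0.5349, 0.0469, 0.0975]
tool_rot: [0.691, 0.723, -0.0, -0.001]
contact_force: [-0.1, -0.9, -0.9]
finger_gap: 0.306
grasp_force: 15.0
```

Run:
```python
from h import *
T=wpose();np.save('T3.npy',T);snap('wrist','w3',(190,100,330,205),5.5)
imaging.snapshot  # noqa
snap('scene','s3',(170,190,300,300),3)
a=cv2.imread('pics/w3.png');print(a.shape,T[:3,3],status.state()['time'],status.state()['contact_force'])
```

```text
(578, 770, 3) [0.53490643 0.0468579  0.097516  ] 6.35 [-0.07506481 -0.89643046 -0.9840335 ]
```

View pics/w3.png

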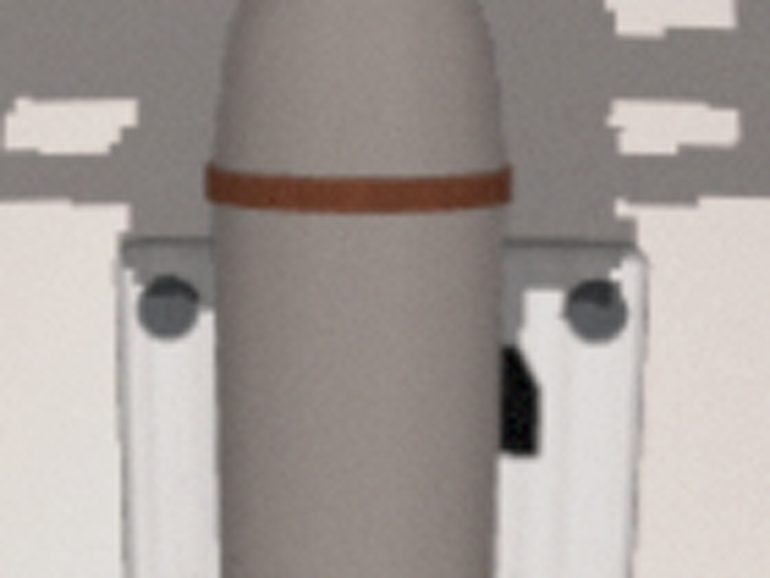

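Run:
```python
from h import *
T=np.load('T3.npy')
w=lambda u,v,z:wray((190+u/5.5-.5,100+v/5.5-.5),z,T)
print('tool x hd',np.degrees(np.arctan2(T[1,0],T[0,0])))
for p in((120,240),(645,245),(124,570),(632,570)):print(w(*p,.012))
print('V',w(540,390,.044),w(538,455,.044),w(520,350,.044))
print('hp',(w(205,185,.1165)+w(512,185,.1165))/2,(w(217,540,.1165)+w(497,540,.1165))/2)
```

```text
tool x hd 92.63305538821777
[0.49424698 0.08955745 0.012     ]
[0.57778198 0.09283665 0.012     ]
[0.4955391  0.03420042 0.012     ]
[0.58055528 0.03820736 0.012     ]
V [0.55857633 0.07534869 0.044     ] [0.55900933 0.06582969 0.044     ] [0.55532498 0.08096043 0.044     ]
hp [0.53122557 0.11030988 0.1165    ] [0.53272511 0.07557266 0.1165    ]
```

Request:
{"name": "send_rows", "arguments": {"targets": [{"fingers": 1, "offset": [3, 0, -20], "rot": [0, 0, 0]}, {"fingers": 1, "offset": [3, 0, -40], "rot": [0, 0, 0]}, {"fingers": 1, "offset": [3, 0, -55], "rot": [0, 0, 0]}, {"fingers": 1, "offset": [3, 0, -61], "rot": [0, 0, 0]}, {"fingers": 1, "offset": [3, 0, -63], "rot": [0, 0, 0]}]}}

```text
time: 6.98
ee_pos: [0.5386, 0.0464, 0.0351]
tool_rot: [0.691, 0.723, 0.0, 0.0]
contact_force: [-0.8, -0.5, -1.6]
finger_gap: 0.306
grasp_force: 15.0
```

Request:
{"name": "send_rows", "arguments": {"targets": [{"fingers": 1, "offset": [0, 0, -1], "rot": [0, 0, 0]}, {"fingers": 1, "offset": [0, 0, -2], "rot": [0, 0, 0]}, {"fingers": 1, "offset": [0, 0, -3], "rot": [0, 0, 0]}, {"fingers": 1, "offset": [0, 0, -3], "rot": [0, 0, 0]}]}}

```text
time: 7.48
ee_pos: [0.5384, 0.0464, 0.032]
tool_rot: [0.691, 0.723, 0.0, 0.0]
contact_force: [-0.1, 0.2, -0.9]
finger_gap: 0.309
grasp_force: 15.0
```

Request:
{"name": "send_rows", "arguments": {"targets": [{"fingers": 1, "offset": [0, 0, -1], "rot": [0, 0, 0]}, {"fingers": 1, "offset": [0, 0, -2], "rot": [0, 0, 0]}, {"fingers": 1, "offset": [0, 0, -2], "rot": [0, 0, 0]}]}}

```text
time: 7.85
ee_pos: [0.5383, 0.0464, 0.0298]
tool_rot: [0.691, 0.723, -0.0, -0.0]
contact_force: [0.5, -1.0, -1.7]
finger_gap: 0.307
grasp_force: 15.0
```

Request:
{"name": "send_rows", "arguments": {"targets": [{"fingers": 1, "offset": [0, 0, -1], "rot": [0, 0, 0]}, {"fingers": 1, "offset": [0, 0, -1], "rot": [0, 0, 0]}]}}

```text
time: 8.1
ee_pos: [0.5383, 0.0463, 0.0288]
tool_rot: [0.691, 0.723, -0.0, -0.0]
contact_force: [0.6, 0.1, -1.1]
finger_gap: 0.307
grasp_force: 15.0
```

Request:
{"name": "send_rows", "arguments": {"targets": [{"fingers": 1, "offset": [0, 0, -0.7], "rot": [0, 0, 0]}, {"fingers": 1, "offset": [0, 0, -0.7], "rot": [0, 0, 0]}]}}

```text
time: 8.35
ee_pos: [0.5383, 0.0463, 0.0282]
tool_rot: [0.691, 0.723, -0.0, -0.0]
contact_force: [0.6, 0.5, -1.1]
finger_gap: 0.308
grasp_force: 15.0
```

Request:
{"name": "send_rows", "arguments": {"targets": [{"fingers": 1, "offset": [0, 0, -0.7], "rot": [0, 0, 0]}, {"fingers": 1, "offset": [0, 0, -0.7], "rot": [0, 0, 0]}]}}

```text
time: 8.6
ee_pos: [0.5387, 0.0464, 0.0277]
tool_rot: [0.691, 0.723, 0.0, 0.0]
contact_force: [2.6, -0.2, 0.5]
finger_gap: 0.306
grasp_force: 15.0
```

Request:
{"name": "send_rows", "arguments": {"targets": [{"fingers": 1, "offset": [0.4, 0, -0.5], "rot": [0, 0, 0]}, {"fingers": 1, "offset": [0.4, 0, -0.5], "rot": [0, 0, 0]}]}}

```text
time: 8.85
ee_pos: [0.5389, 0.0464, 0.0274]
tool_rot: [0.691, 0.723, 0.0, 0.0]
contact_force: [-0.9, 0.7, 10.1]
finger_gap: 0.307
grasp_force: 15.0
```

Request:
{"name": "send_rows", "arguments": {"targets": [{"fingers": 1, "offset": [0.4, 0, -0.3], "rot": [0, 0, 0]}, {"fingers": 1, "offset": [0.4, 0, -0.3], "rot": [0, 0, 0]}]}}

```text
time: 9.1
ee_pos: [0.5389, 0.0463, 0.0273]
tool_rot: [0.691, 0.723, -0.0, -0.0]
contact_force: [-4.1, -0.1, 15.4]
finger_gap: 0.306
grasp_force: 15.0
```

Request:
{"name": "send_rows", "arguments": {"targets": [{"fingers": 1, "offset": [-0.2, 0, 0.6], "rot": [0, 0, 0]}, {"fingers": 1, "offset": [-0.1, -2, 0.6], "rot": [0, 0, 0]}, {"fingers": 1, "offset": [0, -5, 0.6], "rot": [0, 0, 0]}, {"fingers": 1, "offset": [0.1, -8, 0.6], "rot": [0, 0, 0]}, {"fingers": 1, "offset": [0.2, -10, 0.6], "rot": [0, 0, 0]}]}}

```text
time: 9.72
ee_pos: [0.5392, 0.0365, 0.0274]
tool_rot: [0.691, 0.723, 0.0, -0.0]
contact_force: [-2.2, 5.7, 7.1]
finger_gap: 0.303
grasp_force: 15.0
```

Request:
{"name": "send_rows", "arguments": {"targets": [{"fingers": 1, "offset": [0, -1, 0], "rot": [0, 0, 0]}, {"fingers": 1, "offset": [0.1, -2, 0], "rot": [0, 0, 0]}, {"fingers": 1, "offset": [0.15, -3, 0], "rot": [0, 0, 0]}]}}

```text
time: 10.1
ee_pos: [0.5394, 0.0337, 0.0274]
tool_rot: [0.691, 0.723, 0.0, -0.0]
contact_force: [-2.3, 6.1, 7.4]
finger_gap: 0.306
grasp_force: 15.0
```

Request:
{"name": "send_rows", "arguments": {"targets": [{"fingers": 1, "offset": [0, -1, 0], "rot": [0, 0, 0]}, {"fingers": 1, "offset": [0.1, -2, 0], "rot": [0, 0, 0]}]}}

```text
time: 10.35
ee_pos: [0.5394, 0.0317, 0.0274]
tool_rot: [0.691, 0.723, 0.0, -0.0]
contact_force: [-1.7, 6.2, 6.9]
finger_gap: 0.307
grasp_force: 15.0
```

Request:
{"name": "send_rows", "arguments": {"targets": [{"fingers": 1, "offset": [0, -1, 0.3], "rot": [0, 0, 0]}, {"fingers": 1, "offset": [0.1, -2, 0.3], "rot": [0, 0, 0]}]}}

```text
time: 10.6
ee_pos: [0.5395, 0.0293, 0.0275]
tool_rot: [0.691, 0.723, -0.0, -0.0]
contact_force: [-0.6, 2.4, 2.3]
finger_gap: 0.305
grasp_force: 15.0
```

Request:
{"name": "send_rows", "arguments": {"targets": [{"fingers": 1, "offset": [0, -1, 0], "rot": [0, 0, 0]}, {"fingers": 1, "offset": [0.1, -2, 0], "rot": [0, 0, 0]}]}}

```text
time: 10.85
ee_pos: [0.5396, 0.0273, 0.0275]
tool_rot: [0.691, 0.723, -0.0, -0.0]
contact_force: [-0.8, 2.1, 2.5]
finger_gap: 0.304
grasp_force: 15.0
```

Request:
{"name": "send_rows", "arguments": {"targets": [{"fingers": 1, "offset": [0, -1, 0], "rot": [0, 0, 0]}, {"fingers": 1, "offset": [0, -1, 0], "rot": [0, 0, 0]}]}}

```text
time: 11.1
ee_pos: [0.5397, 0.0262, 0.0275]
tool_rot: [0.691, 0.723, -0.0, -0.0]
contact_force: [-1.6, -1.0, -0.4]
finger_gap: 0.306
grasp_force: 15.0
```

Request:
{"name": "send_rows", "arguments": {"targets": [{"fingers": 1, "offset": [0, -0.7, 0], "rot": [0, 0, 0]}, {"fingers": 1, "offset": [0.1, -1.4, 0], "rot": [0, 0, 0]}]}}

```text
time: 11.35
ee_pos: [0.5398, 0.0249, 0.0276]
tool_rot: [0.691, 0.723, -0.0, -0.0]
contact_force: [-1.4, 0.1, 1.3]
finger_gap: 0.306
grasp_force: 15.0
```

Request:
{"name": "send_rows", "arguments": {"targets": [{"fingers": 1, "offset": [0, -0.7, 0], "rot": [0, 0, 0]}, {"fingers": 1, "offset": [0.1, -1.4, 0], "rot": [0, 0, 0]}]}}

```text
time: 11.6
ee_pos: [0.5398, 0.0235, 0.0276]
tool_rot: [0.691, 0.723, -0.0, -0.0]
contact_force: [-2.2, 1.8, 0.8]
finger_gap: 0.303
grasp_force: 15.0
```

Request:
{"name": "send_rows", "arguments": {"targets": [{"fingers": 1, "offset": [0, -0.7, 0], "rot": [0, 0, 0]}, {"fingers": 1, "offset": [0, -1.4, 0], "rot": [0, 0, 0]}]}}

```text
time: 11.85
ee_pos: [0.5399, 0.0221, 0.0276]
tool_rot: [0.691, 0.723, -0.0, -0.0]
contact_force: [-1.9, 1.5, 0.9]
finger_gap: 0.308
grasp_force: 15.0
```

Request:
{"name": "send_rows", "arguments": {"targets": [{"fingers": 1, "offset": [-0.1, -0.7, 0], "rot": [0, 0, 0]}, {"fingers": 1, "offset": [-0.1, -1.4, 0], "rot": [0, 0, 0]}]}}

```text
time: 12.1
ee_pos: [0.54, 0.0207, 0.0276]
tool_rot: [0.691, 0.723, 0.0, 0.0]
contact_force: [-0.9, 2.3, -0.1]
finger_gap: 0.304
grasp_force: 15.0
```

Request:
{"name": "send_rows", "arguments": {"targets": [{"fingers": 1, "offset": [0, -0.7, 0], "rot": [0, 0, 0]}, {"fingers": 1, "offset": [0, -1.4, 0], "rot": [0, 0, 0]}]}}

```text
time: 12.35
ee_pos: [0.54, 0.0193, 0.0276]
tool_rot: [0.691, 0.723, 0.0, 0.0]
contact_force: [-1.1, -0.2, -0.5]
finger_gap: 0.305
grasp_force: 15.0
```

Request:
{"name": "send_rows", "arguments": {"targets": [{"fingers": 1, "offset": [0, -0.7, 0], "rot": [0, 0, 0]}, {"fingers": 1, "offset": [0, -1.4, 0], "rot": [0, 0, 0]}]}}

```text
time: 12.6
ee_pos: [0.54, 0.0179, 0.0276]
tool_rot: [0.691, 0.723, 0.0, 0.0]
contact_force: [-0.8, -0.2, -0.1]
finger_gap: 0.302
grasp_force: 15.0
```

Request:
{"name": "send_rows", "arguments": {"targets": [{"fingers": 1, "offset": [0, -0.7, 0], "rot": [0, 0, 0]}, {"fingers": 1, "offset": [0, -1.2, 0], "rot": [0, 0, 0]}]}}

```text
time: 12.85
ee_pos: [0.54, 0.017, 0.0276]
tool_rot: [0.691, 0.723, 0.0, -0.0]
contact_force: [0.6, 8.2, 0.1]
finger_gap: 0.308
grasp_force: 15.0
```

Request:
{"name": "send_rows", "arguments": {"targets": [{"fingers": 1, "offset": [0, -0.6, 0], "rot": [0, 0, 0]}, {"fingers": 1, "offset": [0, -1.2, 0], "rot": [0, 0, 0]}]}}

```text
time: 13.1
ee_pos: [0.54, 0.0169, 0.0277]
tool_rot: [0.691, 0.723, 0.001, -0.001]
contact_force: [1.2, 20.6, 0.4]
finger_gap: 0.303
grasp_force: 15.0
```

Run:
```python
from h import *
snap('scene','s4',(195,205,285,285),7)
print(status.state()['contact_force'])
```

```text
[ 0.43187735 17.38817953 -0.44725805]
```

View pics/s4.png

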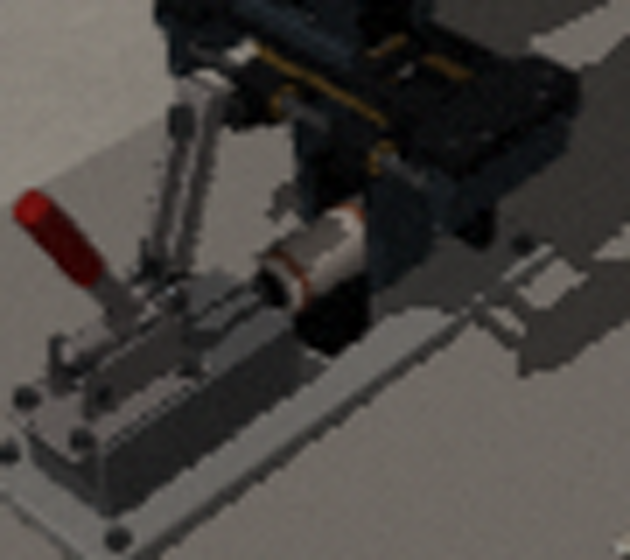

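The handpiece lies in the V-blocks with its tail on the stop foot at about (280,290), contact at y≈0.017. I'll relieve the load and open the fingers.

Request:
{"name": "send_rows", "arguments": {"targets": [{"fingers": 1, "offset": [0, 0.9, 0], "rot": [0, 0, 0]}, {"fingers": 1, "offset": [0, 0.9, 0], "rot": [0, 0, 0]}]}}

```text
time: 13.4
ee_pos: [0.54, 0.017, 0.0277]
tool_rot: [0.691, 0.723, 0.0, -0.0]
contact_force: [0.6, 8.5, -0.7]
finger_gap: 0.306
grasp_force: 15.0
```

Request:
{"name": "send_rows", "arguments": {"targets": [{"fingers": 1, "offset": [0, 0.3, 0], "rot": [0, 0, 0]}, {"fingers": 0.5, "offset": [0, 0.3, 0], "rot": [0, 0, 0]}, {"fingers": 0.5, "offset": [0, 0.3, 0], "rot": [0, 0, 0]}, {"fingers": 0.5, "offset": [0, 0.3, 0], "rot": [0, 0, 0]}]}}

```text
time: 13.9
ee_pos: [0.5399, 0.0166, 0.0276]
tool_rot: [0.691, 0.723, -0.0, 0.0]
contact_force: [0.1, 0.3, -0.3]
finger_gap: 0.503
grasp_force: 0.0
```

Request:
{"name": "send_rows", "arguments": {"targets": [{"fingers": 0.5, "offset": [0, 2, 20], "rot": [0, 0, 0]}, {"fingers": 0.5, "offset": [0, 5, 60], "rot": [0, 0, 0]}, {"fingers": 1, "offset": [0, 10, 110], "rot": [0, 0, 0]}, {"fingers": 1, "offset": [0, 10, 160], "rot": [0, 0, 0]}, {"fingers": 1, "offset": [0, 10, 170], "rot": [0, 0, 0]}]}}

```text
time: 14.52
ee_pos: [0.5413, 0.0267, 0.2008]
tool_rot: [0.691, 0.723, 0.002, 0.002]
contact_force: [0.0, 0.3, -0.6]
finger_gap: 0.204
grasp_force: 0.0
```

Run:
```python
from h import *
T=wpose();np.save('T5.npy',T);imw=imaging.snapshot('wrist')[:,:,::-1];imt=imaging.snapshot('scene')[:,:,::-1]
a=cv2.resize(imw[90:300,150:360],(400,400),interpolation=cv2.INTER_CUBIC)
b=cv2.resize(imt[205:285,195:275],(400,400),interpolation=cv2.INTER_CUBIC)
cv2.imwrite('pics/c5.png',np.hstack([a,b]));print(T[:3,3],status.state()['contact_force'],status.state()['finger_gap'])
```

```text
[0.5413365  0.02667055 0.20077652] [-0.51091208 -0.71400162 -0.84265871] 0.11580865301543031
```

View pics/c5.png

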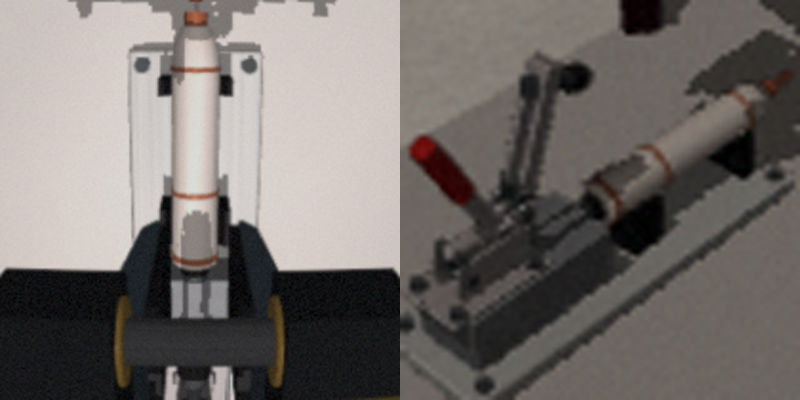

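Request:
{"name": "send_rows", "arguments": {"targets": [{"fingers": 1, "offset": [0, 0, 35], "rot": [0, 0, 0]}, {"fingers": 1, "offset": [0, -5, 70], "rot": [0, 0, 0]}, {"fingers": 1, "offset": [2, -50, 75], "rot": [0, 0, 0]}, {"fingers": 1, "offset": [4, -100, 75], "rot": [0, 0, 0]}, {"fingers": 1, "offset": [5, -140, 75], "rot": [0, 0, 0]}]}}

```text
time: 15.25
ee_pos: [0.5443, -0.1149, 0.2707]
tool_rot: [0.691, 0.723, -0.001, -0.001]
contact_force: [0.6, -0.2, -0.8]
finger_gap: 0.008
grasp_force: 0.0
```

Request:
{"name": "send_rows", "arguments": {"targets": [{"fingers": 1, "offset": [0, -2, -30], "rot": [0, 0, 0]}, {"fingers": 1, "offset": [0, -2, -70], "rot": [0, 0, 0]}, {"fingers": 1, "offset": [0, -2, -105], "rot": [0, 0, 0]}, {"fingers": 1, "offset": [0, -2, -124], "rot": [0, 0, 0]}, {"fingers": 1, "offset": [0, -2, -124], "rot": [0, 0, 0]}]}}

```text
time: 15.88
ee_pos: [0.5432, -0.1148, 0.146]
tool_rot: [0.691, 0.723, -0.001, -0.002]
contact_force: [0.4, -0.2, 0.8]
finger_gap: 0.005
grasp_force: 0.0
```

Run:
```python
from h import *
T=wpose();imw=imaging.snapshot('top')[:,:,::-1];imt=imaging.snapshot('scene')[:,:,::-1]
a=cv2.resize(imw[140:200,300:360],(400,400),interpolation=cv2.INTER_CUBIC)
b=cv2.resize(imt[195:275,180:260],(400,400),interpolation=cv2.INTER_CUBIC)
cv2.imwrite('pics/c6.png',np.hstack([a,b]));print(T[:3,3],status.state()['contact_force'],status.state()['finger_gap'])
```

```text
[ 0.54320324 -0.11484412  0.14595475] [-0.32956101 -0.165613   -0.83669196] 0.006607262031117327
```

View pics/c6.png

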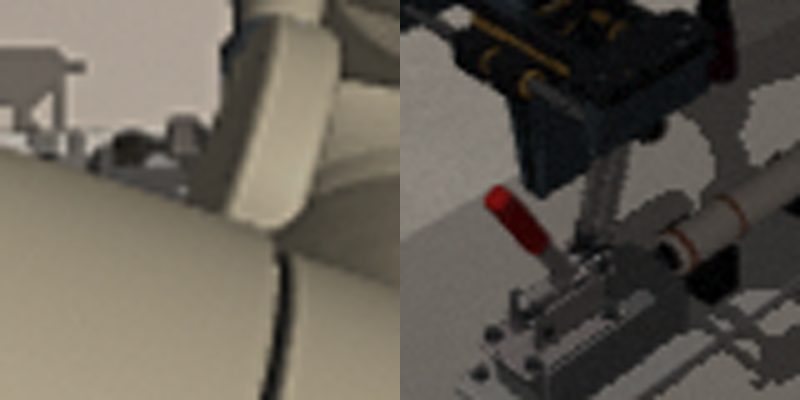

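The shut fingers are just in front of the red grip. I'll now feel for it toward -y.

Request:
{"name": "send_rows", "arguments": {"targets": [{"fingers": 1, "offset": [1, -2, 2], "rot": [0, 0, 0]}, {"fingers": 1, "offset": [2, -4, 4], "rot": [0, 0, 0]}, {"fingers": 1, "offset": [3, -6, 4], "rot": [0, 0, 0]}, {"fingers": 1, "offset": [3, -8, 4], "rot": [0, 0, 0]}]}}

```text
time: 16.48
ee_pos: [0.5481, -0.1234, 0.1528]
tool_rot: [0.691, 0.723, 0.0, 0.0]
contact_force: [-0.3, -0.1, -0.8]
finger_gap: 0.005
grasp_force: 0.0
```

Request:
{"name": "send_rows", "arguments": {"targets": [{"fingers": 1, "offset": [0, -1, 0], "rot": [0, 0, 0]}, {"fingers": 1, "offset": [0, -2, 0], "rot": [0, 0, 0]}, {"fingers": 1, "offset": [0, -3, 0], "rot": [0, 0, 0]}]}}

```text
time: 16.85
ee_pos: [0.5479, -0.1263, 0.1526]
tool_rot: [0.691, 0.723, -0.0, -0.0]
contact_force: [0.7, 1.1, 0.4]
finger_gap: 0.004
grasp_force: 0.1
```

Request:
{"name": "send_rows", "arguments": {"targets": [{"fingers": 1, "offset": [0, -1, 0], "rot": [0, 0, 0]}, {"fingers": 1, "offset": [0, -2, 0], "rot": [0, 0, 0]}, {"fingers": 1, "offset": [0, -3, 0], "rot": [0, 0, 0]}]}}

```text
time: 17.23
ee_pos: [0.5479, -0.1293, 0.1526]
tool_rot: [0.691, 0.723, -0.0, 0.0]
contact_force: [0.8, -0.2, -0.1]
finger_gap: 0.004
grasp_force: 0.1
```

Request:
{"name": "send_rows", "arguments": {"targets": [{"fingers": 1, "offset": [0, -2, -1], "rot": [0, 0, 0]}, {"fingers": 1, "offset": [0, -4, -2], "rot": [0, 0, 0]}, {"fingers": 1, "offset": [0, -6, -2.5], "rot": [0, 0, 0]}, {"fingers": 1, "offset": [0, -8, -3], "rot": [0, 0, 0]}]}}

```text
time: 17.73
ee_pos: [0.548, -0.1374, 0.1496]
tool_rot: [0.691, 0.723, 0.0, 0.0]
contact_force: [0.2, 1.1, 1.4]
finger_gap: 0.004
grasp_force: 0.7
```

Run:
```python
from h import *
snap('scene','s7',(180,195,280,275),7)
print(status.state()['contact_force'])
```

```text
[ 0.37744636 -0.64127754  0.4262972 ]
```

View pics/s7.png

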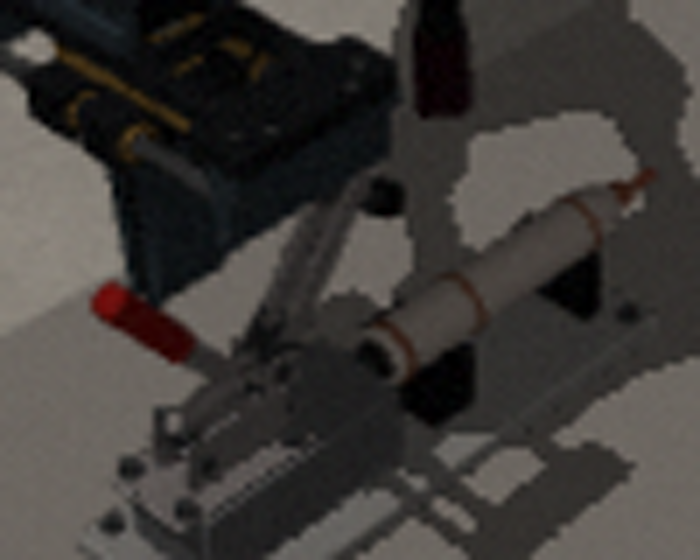

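Request:
{"name": "send_rows", "arguments": {"targets": [{"fingers": 1, "offset": [0, -3, -0.7], "rot": [0, 0, 0]}, {"fingers": 1, "offset": [0, -5, -1.2], "rot": [0, 0, 0]}, {"fingers": 1, "offset": [0, -7.5, -2], "rot": [0, 0, 0]}, {"fingers": 1, "offset": [0, -9.5, -3], "rot": [0, 0, 0]}, {"fingers": 1, "offset": [0, -12, -4.5], "rot": [0, 0, 0]}]}}

```text
time: 18.4
ee_pos: [0.5481, -0.1494, 0.1452]
tool_rot: [0.691, 0.723, 0.0, 0.0]
contact_force: [-0.0, 0.7, 4.6]
finger_gap: 0.007
grasp_force: 1.8
```

Request:
{"name": "send_rows", "arguments": {"targets": [{"fingers": 1, "offset": [0, -1, -1], "rot": [0, 0, 0]}, {"fingers": 1, "offset": [0, -2, -2], "rot": [0, 0, 0]}, {"fingers": 1, "offset": [0, -3, -3], "rot": [0, 0, 0]}, {"fingers": 1, "offset": [0, -3.7, -4], "rot": [0, 0, 0]}]}}

```text
time: 18.9
ee_pos: [0.5479, -0.153, 0.141]
tool_rot: [0.691, 0.723, -0.0, -0.0]
contact_force: [1.5, 0.5, 1.3]
finger_gap: 0.004
grasp_force: 0.9
```

Request:
{"name": "send_rows", "arguments": {"targets": [{"fingers": 1, "offset": [0, -0.5, -1], "rot": [0, 0, 0]}, {"fingers": 1, "offset": [0, -1, -2], "rot": [0, 0, 0]}, {"fingers": 1, "offset": [0, -1.5, -3], "rot": [0, 0, 0]}]}}

```text
time: 19.27
ee_pos: [0.5478, -0.1545, 0.138]
tool_rot: [0.691, 0.723, -0.0, -0.0]
contact_force: [1.0, -0.8, 3.2]
finger_gap: 0.01
grasp_force: 1.0
```

Request:
{"name": "send_rows", "arguments": {"targets": [{"fingers": 1, "offset": [0, -0.5, -1], "rot": [0, 0, 0]}, {"fingers": 1, "offset": [0, -1, -2], "rot": [0, 0, 0]}]}}

```text
time: 19.52
ee_pos: [0.5481, -0.1556, 0.1363]
tool_rot: [0.691, 0.723, 0.0, 0.0]
contact_force: [0.9, 0.2, 6.4]
finger_gap: 0.004
grasp_force: 3.0
```

Request:
{"name": "send_rows", "arguments": {"targets": [{"fingers": 1, "offset": [0, -0.5, -1], "rot": [0, 0, 0]}, {"fingers": 1, "offset": [0, -1, -2], "rot": [0, 0, 0]}]}}

```text
time: 19.77
ee_pos: [0.5482, -0.1566, 0.1345]
tool_rot: [0.691, 0.723, 0.0, 0.0]
contact_force: [-0.7, 0.4, 9.2]
finger_gap: 0.005
grasp_force: 4.3
```

Force is near the expected peak (about 8 N), so I'll carry on in small steps.

Request:
{"name": "send_rows", "arguments": {"targets": [{"fingers": 1, "offset": [0, -0.5, -1], "rot": [0, 0, 0]}, {"fingers": 1, "offset": [0, -1, -2], "rot": [0, 0, 0]}]}}

```text
time: 20.02
ee_pos: [0.5483, -0.1577, 0.1326]
tool_rot: [0.691, 0.723, 0.0, 0.001]
contact_force: [-0.4, -0.1, 10.6]
finger_gap: 0.01
grasp_force: 4.9
```

Request:
{"name": "send_rows", "arguments": {"targets": [{"fingers": 1, "offset": [0, -0.4, -1], "rot": [0, 0, 0]}, {"fingers": 1, "offset": [0, -0.8, -2], "rot": [0, 0, 0]}]}}

```text
time: 20.27
ee_pos: [0.5483, -0.1586, 0.1307]
tool_rot: [0.691, 0.723, 0.0, 0.001]
contact_force: [-0.1, -1.5, 10.1]
finger_gap: 0.005
grasp_force: 4.5
```

Request:
{"name": "send_rows", "arguments": {"targets": [{"fingers": 1, "offset": [0, -0.4, -1], "rot": [0, 0, 0]}, {"fingers": 1, "offset": [0, -0.8, -2], "rot": [0, 0, 0]}]}}

```text
time: 20.52
ee_pos: [0.5483, -0.1595, 0.1286]
tool_rot: [0.691, 0.723, 0.0, 0.001]
contact_force: [0.5, -1.8, 7.9]
finger_gap: 0.006
grasp_force: 3.4
```

Request:
{"name": "send_rows", "arguments": {"targets": [{"fingers": 1, "offset": [0, -0.3, -1], "rot": [0, 0, 0]}, {"fingers": 1, "offset": [0, -0.6, -2], "rot": [0, 0, 0]}]}}

```text
time: 20.78
ee_pos: [0.5481, -0.1599, 0.1263]
tool_rot: [0.691, 0.723, 0.0, 0.0]
contact_force: [1.2, -1.1, 4.4]
finger_gap: 0.004
grasp_force: 1.6
```

Request:
{"name": "send_rows", "arguments": {"targets": [{"fingers": 1, "offset": [0, -0.3, -0.7], "rot": [0, 0, 0]}, {"fingers": 1, "offset": [0, -0.6, -1.4], "rot": [0, 0, 0]}]}}

```text
time: 21.02
ee_pos: [0.5477, -0.1601, 0.1245]
tool_rot: [0.691, 0.723, -0.0, -0.0]
contact_force: [-0.2, 0.9, -0.3]
finger_gap: 0.002
grasp_force: 0.0
```

Request:
{"name": "send_rows", "arguments": {"targets": [{"fingers": 1, "offset": [0, -0.2, -0.7], "rot": [0, 0, 0]}, {"fingers": 1, "offset": [0, -0.4, -1.4], "rot": [0, 0, 0]}]}}

```text
time: 21.28
ee_pos: [0.5477, -0.1605, 0.1231]
tool_rot: [0.691, 0.723, -0.0, -0.0]
contact_force: [0.2, 0.0, 0.0]
finger_gap: 0.004
grasp_force: 0.0
```

Request:
{"name": "send_rows", "arguments": {"targets": [{"fingers": 1, "offset": [0, 0, -0.6], "rot": [0, 0, 0]}, {"fingers": 1, "offset": [0, 0, -0.6], "rot": [0, 0, 0]}]}}

```text
time: 21.52
ee_pos: [0.5478, -0.1606, 0.1226]
tool_rot: [0.691, 0.723, -0.0, -0.0]
contact_force: [0.3, -0.2, 0.7]
finger_gap: 0.006
grasp_force: 0.0
```

The handle snapped away from the fingers, with zero contact force. I'll retreat and check by image code.

Request:
{"name": "send_rows", "arguments": {"targets": [{"fingers": 1, "offset": [0, 0, 30], "rot": [0, 0, 0]}, {"fingers": 1, "offset": [0, 0, 80], "rot": [0, 0, 0]}, {"fingers": 1, "offset": [-40, -30, 130], "rot": [0, 0, 0]}, {"fingers": 1, "offset": [-80, -80, 150], "rot": [0, 0, 0]}, {"fingers": 1, "offset": [-110, -120, 150], "rot": [0, 0, 0]}]}}

```text
time: 22.15
ee_pos: [0.4374, -0.2819, 0.2746]
tool_rot: [0.69, 0.724, 0.0, 0.002]
contact_force: [0.1, -1.2, -0.6]
finger_gap: 0.005
grasp_force: 0.0
```

Run:
```python
from h import *
im=imaging.snapshot('scene')[:,:,::-1];im0=np.load('pics/sc0.npy');im7=np.load('pics/s7.npy')
np.save('pics/end.npy',im)
th=np.radians(92.4);ex=np.array([np.cos(th),np.sin(th),0]);o=np.array([.5425,-.048,0])
P=lambda x,z:w2px('scene',o+ex*x/1e3+[0,0,z/1e3]).round(1)
def red(i):
    h=cv2.cvtColor(np.ascontiguousarray(i),cv2.COLOR_BGR2HSV);m=((h[...,0]<6)|(h[...,0]>174))&(h[...,1]>150)&(h[...,2]>60);m=m.astype(np.uint8);m[:200]=0;m[275:]=0;m[:,:180]=0;m[:,245:]=0
    y,x=np.nonzero(m);c=np.cov(x,y);w,v=np.linalg.eigh(c);d=v[:,1]*np.sign(v[0,1]);return len(x),x.mean().round(1),y.mean().round(1),np.degrees(np.arctan2(d[1],d[0])).round(1)
for n,i in(('open',im0),('mid',im7),('end',im)):print(n,red(i))
for n,x,z,s in(('open',-95,138,64),('1.2',-118,128,29.5),('dead',-122,117,18),('closed',-123,114,15)):
    c,s_=np.cos(np.radians(s)),np.sin(np.radians(s));a=P(x-20*c,z+20*s_);b=P(x+20*c,z-20*s_);print(n,P(x,z),np.degrees(np.arctan2(*(b-a)[::-1])).round(1))
print(status.state()['contact_force'],status.state()['time'])
```

```text
open (18, np.float64(199.1), np.float64(234.3), np.float64(-25.4))
mid (18, np.float64(195.8), np.float64(238.1), np.float64(40.7))
end (71, np.float64(194.6), np.float64(250.3), np.float64(-23.4))
open [203.1 238.6] 48.4
1.2 [196.6 245.7] -4.6
dead [195.9 249.7] -17.3
closed [195.7 250.7] -20.1
[-2.3287613  -6.82479762  0.6525764 ] 22.2
```

Request:
{"name": "send_rows", "arguments": {"targets": [{"fingers": 1, "offset": [0, 0, 0], "rot": [0, 0, 0]}, {"fingers": 1, "offset": [0, 0, 0], "rot": [0, 0, 0]}, {"fingers": 1, "offset": [0, 0, 0], "rot": [0, 0, 0]}]}}

```text
time: 22.58
ee_pos: [0.4385, -0.2797, 0.2725]
tool_rot: [0.69, 0.724, 0.0, -0.0]
contact_force: [0.5, 0.6, 0.5]
finger_gap: 0.007
grasp_force: 0.0
```

Run:
```python
from h import *
a=np.load('pics/s7.npy');e=imaging.snapshot('scene')[:,:,::-1]
def cop(i):
    h=cv2.cvtColor(np.ascontiguousarray(i),cv2.COLOR_BGR2HSV);m=((h[...,0]<14))&(h[...,1]>85)&(h[...,2]>45);m=m.astype(np.uint8);k=np.zeros_like(m);k[210:255,225:280]=m[210:255,225:280]
    n,_,st,c=cv2.connectedComponentsWithStats(k);return [(int(st[j,4]),c[j].round(1).tolist()) for j in range(1,n) if st[j,4]>3]
print(cop(a));print(cop(e))
# loose items: shift by template matching between start and now
i0=np.load('pics/sc0.npy').astype(np.uint8);e=np.ascontiguousarray(e)
for n,(x,y,w,h) in dict(red=(308,224,18,30),blue=(134,234,18,30),green=(200,294,20,32),plum=(235,187,16,26),buffer=(338,202,28,22),brush=(126,328,66,14)).items():
    r=cv2.matchTemplate(e[y-8:y+h+8,x-8:x+w+8],i0[y:y+h,x:x+w],cv2.TM_CCOEFF_NORMED);_,v,_,l=cv2.minMaxLoc(r);print(n,l[0]-8,l[1]-8,round(v,2))
s=status.state();print(s['contact_force'],s['time'])
```

```text
[(14, [270.2, 221.0]), (7, [263.7, 226.1]), (10, [247.2, 237.6]), (9, [237.4, 244.4])]
[(16, [269.9, 220.9]), (10, [262.9, 225.2]), (14, [246.6, 237.0]), (16, [236.7, 243.7])]
red 0 0 1.0
blue 0 0 1.0
green 0 0 1.0
plum 0 0 0.83
buffer 0 0 1.0
brush 0 0 1.0
[ 0.5539991   0.37487955 -0.97636707] 22.625
```

```bash
python3 -c "
from plant import ticket
print(ticket.close_job())"
```

```text
the job is handed in; nothing more can be done
None
```

The job is handed in: the handpiece lies in the V-blocks with its tail against the stop, and the clamp is closed past its dead point. The tail pressed on the stop with about 21 N at most and the handle needed about 11 N, both under the 25 N limit. The bottles, buffer and brush did not move. I viewed 11 pictures, one over the limit of 10.

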